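# Tell the scanner what to scan and where

## Robot

A 6-joint arm with a two-finger parallel gripper is mounted at the origin on the work surface. World frame = base frame: x ahead of the robot, y to its left, z up, the work surface at z = 0. Lengths are in mm, angles in rad, forces in N, time in s.
With the tool pointing down it reaches from about 350 to 775 mm from the base axis. Payload 7.3 kg.
Tool frame: the origin (TCP) lies midway between the tips of the shut fingers; the grasp point (between the pads) lies 19 mm behind it; x points along the fingers, z is the direction in which the jaws open and shut, and the axes are right-handed (so a half turn about x gives the same grasp; the last joint's range is limited). The gripper opens to 92 mm and grips with 3 to 60 N. Pads are 19 mm wide; open, the fingers measure 130 mm over their backs; the gripper's body (75 mm by 190 mm) begins 47 mm behind the grasp point.
Start: joints at [1.121, 0.342, 1.524, -0, 1.275, -0.146], TCP at [157.038, 500.983, 226.741] pointing down, gripper open.
Joint ranges: [-2.53, 2.53], [-0.77, 2.02], [0.04, 2.7], [-1, 4.14], [0.28, 2.66], [-3.11, 3.11]. Speed limits (rad/s): [2.57, 2.57, 3.14, 3.14, 3.14, 3.14].

## Interface

Orientations are given as [roll, pitch, yaw] about the fixed x, y, z axes, in that order (R = Rz(yaw) Ry(pitch) Rx(roll)).
In Python, from plant import monitor, optics, close_job gives the robot as it stands.
- The arm moves only by the tool send_rows, never from a script. Its argument "commands" is a list that holds one entry, the list of rows, each a list of 5 numbers: the shift along the tool's x, y, z in m, then the turn about the tool's x in degrees, then the finger opening in m, from 0 to 0.0918. A call has 1 to 10 rows; each row shifts and turns the pose as measured when the row begins, along the tool's axes as they then stand; what a row does not reach is not made up. A row lasts 1/12 s, in which the tool goes at most 41.7 mm and 7.16 degrees, less where a joint would pass 70% of its speed; a pose out of reach is approached as far as the arm can. A call with a gripper value outside its range is refused whole. The fingers move at their own pace and stop on an object; the grip force is fixed at half the most. Time passes only in rows, so rows that do not move let the fingers close. It gives the time, the measured TCP pose, the force and the opening at its end, in the units of the state.
- monitor.get_obs(): the state, without advancing time (a new reading comes with each control period).
- optics.capture(name): name is "scene" or "top"; returns a dict with "color" (384x512x3 uint8, blue, green, red), "camera_matrix" (3x3 intrinsics, pixels), "camera_from_world" (4x4, takes a point from world to camera coordinates). Camera axes: x right, y down, z forward; pixel columns grow to the right and rows downward; lengths in mm; the calibration is good to about 2 mm. A picture is of the moment at which its call begins. There is no depth.
- close_job(): hands the job in, once; it reports no verdict.
The state is a dict: "time": time; "joint_positions": joint angles; "dq": joint speeds; "tau": joint torques, N m; "tool_pos": TCP position; "tcp_rot": TCP orientation; "contact_force": force on the tool from outside, world axes, zero at the start; "moment": the same for the moment, N m; "grip_width": finger opening in mm.
Only numpy, scipy, OpenCV 4.12 (cv2) and the standard library are available. Lean on these libraries where they do the work, as an engineer would, in place of code of your own. Each camera call takes 0.05 s, during which the arm holds its last target.

## Task

Show the 3D-scanning bench its next job by pointing with the fingertips from above: hold them still a few centimetres above the brass pulley for two seconds, then a few centimetres above the middle of the empty turntable beside the right-hand light box (seen from the robot) for two seconds, touching neither. Then confirm by pressing the green button fully down with the fingertips and letting it go. Do not press the red button, touch or lift any of the objects waiting to be scanned, or touch the scan unit.

Things in the scene. Friction and masses are not known exactly. Their poses are not given: they have to be found in the camera images.
- pulley: brass stepped pulley, loose, standing upright on the table: grooved wheel 58 mm across and 26 mm high with a hub 30 mm across on top, 42 mm high in all. Origin: centre of its underside; z up along its axis. It may stand in any of five places in the middle of the table, among the other four waiting objects, none taller than 70 mm
- pulley_top (a point): centre of the pulley's flat top, 42 mm above the table; z up
- scan_unit: scan unit fixed to the table on the robot's right (-y): white base 170 x 170 x 40 mm with a grey round turntable 144 mm across and 12 mm high (top about 52 mm above the table), empty; a white light box with a blue band, 190 (x) x 60 (y) x 250 (z) mm, stands with its centre 170 mm to the unit's -y. Origin: under the middle of the turntable, at table height; z up. A second such unit, with a tall white jar on its turntable, stands fixed at the far left and plays no part
- turntable_center (a point): middle of the turntable's top, 53 mm above the table; z up
- pod: grey control pod fixed to the table on the robot's left (+y), 100 (x) x 170 (y) x 30 (z) mm, carrying one green and one red button 84 mm apart, which may be swapped. Origin: centre of its underside, z up
- go (a joint): travel of the green confirm button: 0 out, 0.006 m fully pressed; springs back by itself; about 5 N presses it fully down
- go_top (a point): centre of the top of the green button's cap (34 mm across), moves with the cap; it is pressed straight down
- stop (a joint): travel of the red stop button, same size, 0 out; never to be pressed
- stop_top (a point): centre of the top of the red button's cap
- vase: terracotta vase, loose, 56 mm across, 70 mm high; origin at the centre of its underside, z up
- cup: blue ceramic cup, loose, 60 mm across, 55 mm high; origin at the centre of its underside, z up
- bracket: orange printed L-shaped bracket, loose, 50 x 40 mm, 50 mm high; origin at the centre of its underside, z up
- flange: steel flange with a narrow hub, loose, 60 mm across, 45 mm high; origin at the centre of its underside, z up

How it is judged:
By the outcome, as a careful person would: the job done as asked, in the order asked, and still so for the second after the job is handed in, with the robot touching nothing.
It also fails if it takes over 58 s, if anything falls off the work surface, if the arm or the gripper's body presses on something with over 40 N, if the wrist force passes 120 N, or if a joint passes its speed limit or range.

## Working session

There is one attempt and no reset: what is moved stays moved. The work goes in short steps, Python scripts to look and compute and a tool call to move; the robot and the scene stay as the last step left them, time stands still between calls to the robot, and variables do not carry over. Pictures are saved under pics/ and viewed, and the job is handed in when it is done.

Besides the shell and the picture viewer there is one more tool, called after "Call:" as name(argument=value, ...), one argument or row to a line, values as JSON. send_rows: Moves the arm, as the interface text tells. Its arguments: {"type":"object","properties":{"commands":{"type":"array","items":{"type":"array","items":{"type":"array","items":{"type":"number"}}}}},"required":["commands"]}

```bash
mkdir -p pics; python3 - <<'E'
from plant import monitor, optics
import cv2,numpy as np
print(monitor.get_obs())
for n in("scene","top"):
    c=optics.capture(n); cv2.imwrite(f"pics/{n}0.png",c["color"]); print(n,c["camera_matrix"],c["camera_from_world"])
    np.savez(f"{n}0.npz",**c)
E
```

```text
{'time': 0.0, 'joint_positions': array([ 1.12098688e+00,  3.42705321e-01,  1.52501838e+00,  4.31829153e-05,
        1.27540464e+00, -1.46006948e-01]), 'dq': array([-5.25160154e-05,  2.68922764e-03, -5.41579777e-04, -8.96772061e-04,
        6.24632055e-04, -4.82185660e-04]), 'tau': array([-2.53816552e-04, -4.31237519e+01, -2.44215328e+01,  7.17201247e-02,
        5.59447089e-02, -7.49255651e-05]), 'tool_pos': array([156.84429216, 500.59604217, 226.05352409]), 'tcp_rot': array([ 2.96870318,  1.56926008, -2.04750091]), 'contact_force': array([-0.00577002, -0.3059731 , -0.60534819]), 'moment': array([ 0.01895541,  0.04487145, -0.04368971]), 'grip_width': 91.62341100447298}
scene [[400.66057209   0.         255.48613792]
 [  0.         400.66057209 196.47511283]
 [  0.           0.           1.        ]] [[ 3.94498903e-01  9.18626439e-01  2.22728531e-02 -2.61613953e+02]
 [ 5.44091707e-01 -2.13986962e-01 -8.11279110e-01 -2.62950119e+02]
 [-7.40496340e-01  3.32167194e-01 -5.84234649e-01  1.36455351e+03]
 [ 0.00000000e+00  0.00000000e+00  0.00000000e+00  1.00000000e+00]]
top [[360.38686773   0.         256.1281509 ]
 [  0.         360.38686773 192.72759971]
 [  0.           0.           1.        ]] [[-2.04039100e-02 -9.99716723e-01 -1.22537527e-02  6.34425237e+01]
 [-9.90035733e-01  2.19113186e-02 -1.39101191e-01  5.78730369e+02]
 [ 1.39330283e-01  9.29344488e-03 -9.90202355e-01  9.22689866e+02]
 [ 0.00000000e+00  0.00000000e+00  0.00000000e+00  1.00000000e+00]]
```

View pics/scene0.png

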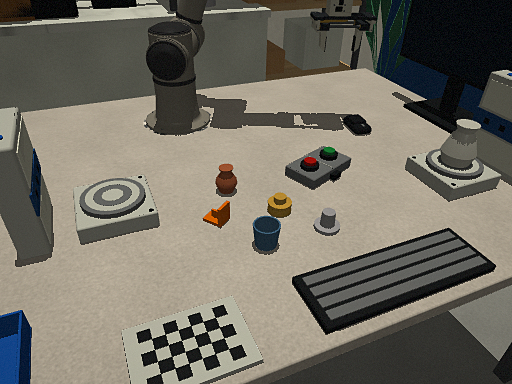

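View pics/top0.png

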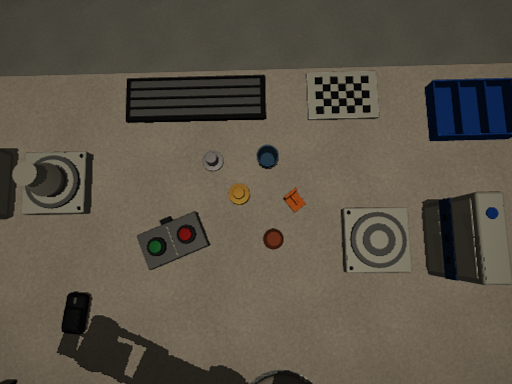

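The top view shows the brass pulley at about (239,194), the empty turntable at (379,239), green at (157,247) and red at (186,234). In the scene view they are at (280,203), (113,197), (329,153) and (310,162). I'll measure both views.

```bash
cat > h.py <<'E'
import numpy as np,cv2
def load(n): 
    d=np.load(n+"0.npz"); return d["color"],d["camera_matrix"],d["camera_from_world"]
def proj(n,p):
    _,K,T=load(n); q=T[:3,:3]@np.array(p,float)+T[:3,3]; q=K@q; return q[:2]/q[2]
def back(n,uv,z):
    _,K,T=load(n); R,t=T[:3,:3],T[:3,3]; o=-R.T@t; d=R.T@np.linalg.inv(K)@np.array([*uv,1.]); return o+d*(z-o[2])/d[2]
def tri(a,b):
    P=[load(n)[1]@load(n)[2][:3] for n in("top","scene")]
    X=cv2.triangulatePoints(P[0],P[1],np.array(a,float).reshape(2,1),np.array(b,float).reshape(2,1)); return (X[:3]/X[3]).ravel()
E
python3 - <<'E'
from h import *
for n,w in(("top",{"pul":(239,194,20),"green":(157,247,14),"red":(186,234,14)}),("scene",{"pul":(280,203,18),"green":(329,153,12),"red":(310,162,12)})):
    im=load(n)[0]; h=cv2.cvtColor(im,cv2.COLOR_BGR2HSV)
    for k,(u,v,r) in w.items():
        lo,hi={"pul":((15,110,60),(32,255,255)),"green":((45,90,30),(85,255,255)),"red":((0,150,60),(8,255,255))}[k]
        m=cv2.inRange(h,lo,hi); mm=np.zeros_like(m); mm[v-r:v+r,u-r:u+r]=m[v-r:v+r,u-r:u+r]
        c=cv2.moments(mm,True); uv=(c["m10"]/c["m00"],c["m01"]/c["m00"]); ys,xs=np.nonzero(mm)
        print(n,k,uv,c["m00"],xs.min(),xs.max(),ys.min(),ys.max(),back(n,uv,{"pul":20}.get(k,40)).round(1))
print(back("top",(379,239.5),53),back("scene",(113,197.5),53), proj("top",(157,501,226)),proj("scene",(157,501,226)))
T=load("top")[0];S=load("scene")[0]
def crop(im,u,v,r=32): return cv2.resize(im[v-r:v+r,u-r:u+r],(380,280) if 0 else (290,290),interpolation=cv2.INTER_CUBIC)
o=np.vstack([np.hstack([crop(T,239,194,24),crop(T,172,240)]),np.hstack([crop(S,280,203,24),crop(S,320,160)])])
cv2.imwrite("pics/crop.png",cv2.convertScaleAbs(o,alpha=1.5))
E
```

```text
top pul (238.58356164383562, 193.36712328767123) 365.0 228 249 183 204 [582.2  99.3  20. ]
top green (154.6439393939394, 246.24242424242425) 132.0 148 161 240 252 [443.9 320.9  40. ]
top red (184.53781512605042, 233.57983193277312) 119.0 179 190 228 239 [475.3 242.3  40. ]
scene pul (279.22489082969435, 204.89082969432314) 458.0 268 291 192 217 [586.6  93.6  20. ]
scene green (328.4888888888889, 150.74444444444444) 90.0 323 334 147 155 [432.9 321.5  40. ]
scene red (309.68674698795184, 160.78313253012047) 83.0 304 315 157 165 [462.2 244.4  40. ]
[ 449.31219617 -263.6508615    53.        ] [ 462.43216336 -264.74900445   53.        ] [ 35.85848411 392.85112403] [338.44608558  50.262697  ]
```

View pics/crop.png

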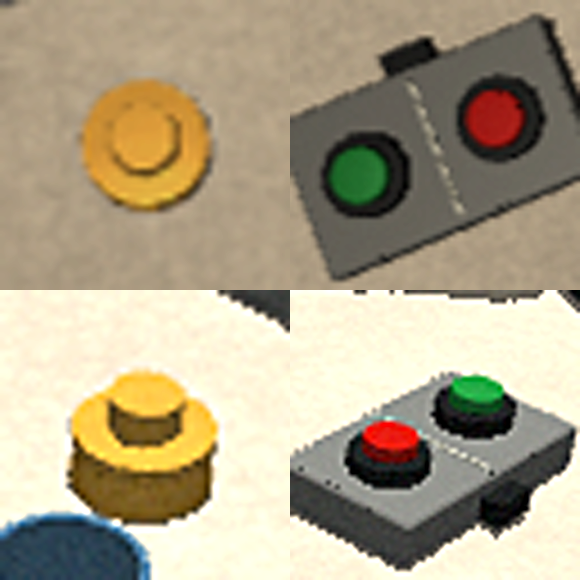

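```bash
python3 - <<'E'
from h import *
s=290/48; a=(215+143/s-.5,170+134/s-.5); b=(256+148/s-.5,179+(391-290)/s-.5)
print("pul",tri(a,b),back("top",a,42),back("scene",b,42))
g=(154.64,246.24);print("green",tri(g,(328.5,149.8)),"red",tri((184.54,233.58),(309.7,160.0)))
for z in(40,46,50,54):print(z,back("top",g,z),back("scene",(328.5,149.8),z))
# turntable: fit ellipse
for n,(u,v,r) in {"top":(379,239,42),"scene":(113,197,46)}.items():
    im=load(n)[0][v-r:v+r,u-r:u+r]; cv2.imwrite(f"pics/tt_{n}.png",cv2.convertScaleAbs(cv2.resize(im,(480,480),interpolation=cv2.INTER_CUBIC),alpha=1.2))
i=np.hstack([cv2.imread("pics/tt_top.png"),cv2.imread("pics/tt_scene.png")]);cv2.imwrite("pics/tt.png",cv2.resize(i,(800,400)))
E
```

```text
pul [582.63447213  97.44567126  44.66932819] [583.67658186  99.05312024  42.        ] [578.99500008  97.97625819  42.        ]
green [442.81376981 316.11698128  49.57789313] red [474.1104289  238.31924334  50.51696612]
40 [443.86989941 320.92616151  40.        ] [428.18995362 324.4749409   40.        ]
46 [443.88139564 319.17467671  46.        ] [437.2330854  317.99516758  46.        ]
50 [443.88905979 318.00702017  50.        ] [443.26183992 313.6753187   50.        ]
54 [443.89672394 316.83936363  54.        ] [449.29059444 309.35546981  54.        ]
```

View pics/tt.png

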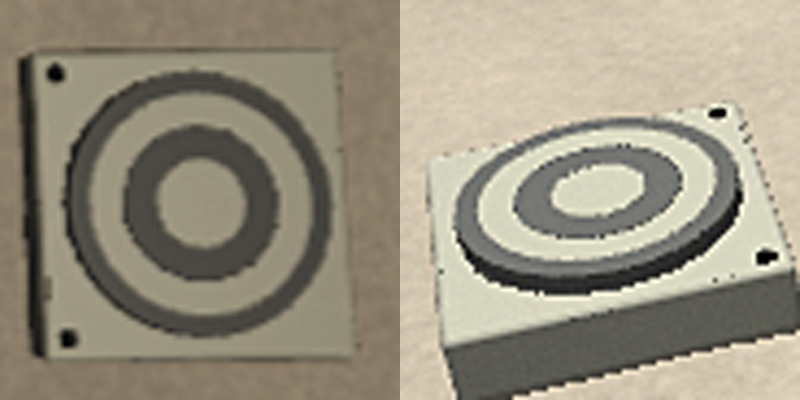

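```bash
cat >> h.py <<'E'
from scipy.spatial.transform import Rotation as Ro
def delta(p):
    from plant import monitor
    o=monitor.get_obs(); R=Ro.from_euler("xyz",o["tcp_rot"]).as_matrix()
    print("t",o["time"],"tcp",o["tool_pos"].round(1),"grip",round(o["grip_width"],1),"F",o["contact_force"].round(2),"j",o["joint_positions"].round(2))
    print("axes",R.round(3).tolist()); print("tool shift m",(R.T@(np.array(p)-o["tool_pos"])/1000).round(4))
E
python3 - <<'E'
from h import *
a=(378.9,238.9);b=(112,194.4)
print(tri(a,b),back("top",a,53),back("scene",b,53))
for p in((582,98,200),(582,98,75)): delta(p)
E
```

```text
[ 450.65815663 -264.46892246   53.50547729] [ 450.85216376 -263.49766297   53.        ] [ 449.28684197 -265.28342889   53.        ]
t 0.1 tcp [156.9 500.6 226.1] grip 91.5 F [ 0.05 -0.18  0.65] j [ 1.12  0.34  1.52  0.    1.28 -0.15]
axes [[-0.001, -0.954, 0.299], [-0.001, 0.299, 0.954], [-1.0, 0.0, -0.001]]
tool shift m [ 0.0264 -0.5261 -0.257 ]
t 0.1 tcp [156.9 500.6 226.1] grip 91.5 F [ 0.05 -0.18  0.65] j [ 1.12  0.34  1.52  0.    1.28 -0.15]
axes [[-0.001, -0.954, 0.299], [-0.001, 0.299, 0.954], [-1.0, 0.0, -0.001]]
tool shift m [ 0.1514 -0.5261 -0.2568]
```

Call:
send_rows(
  commands=[
    [[0,-0.01,-0.005,0,0],[0,-0.025,-0.012,0,0],[0,-0.033,-0.016,0,0],[0,-0.033,-0.016,0,0],[0,-0.033,-0.016,0,0],[0,-0.033,-0.016,0,0],[0,-0.033,-0.016,0,0],[0,-0.033,-0.016,0,0],[0,-0.033,-0.016,0,0],[0,-0.033,-0.016,0,0]],
  ],
)

```text
time: 0.93
tool_pos: [405.4, 261.3, 223.3]
tcp_rot: [2.734, 1.564, -2.27]
contact_force: [0.4, 1.3, 0.4]
grip_width: 29.5
```

```bash
python3 -c "
from h import *
delta((582,98,78))"
```

```text
t 0.9333 tcp [405.4 261.3 223.3] grip 29.5 F [0.44 1.31 0.35] j [ 0.42  0.27  1.64 -0.    1.24 -0.86]
axes [[-0.004, -0.958, 0.287], [-0.005, 0.287, 0.958], [-1.0, 0.003, -0.006]]
tool shift m [ 0.1454 -0.2165 -0.1048]
```

Call:
send_rows(
  commands=[
    [[0,-0.033,-0.016,0,0],[0,-0.033,-0.016,0,0],[0,-0.033,-0.016,0,0],[0,-0.033,-0.016,0,0],[0.01,-0.03,-0.015,0,0],[0.02,-0.02,-0.01,0,0],[0.02,-0.01,-0.005,0,0],[0.02,0,0,0,0],[0.02,0,0,0,0],[0.01,0,0,0,0]],
  ],
)

```text
time: 1.77
tool_pos: [574.0, 88.7, 119.9]
tcp_rot: [-2.769, 1.562, -1.502]
contact_force: [-0.7, 1.2, -0.1]
grip_width: 0.4
```

```bash
python3 -c "
from h import *
delta((582,98,76))"
```

```text
t 1.7667 tcp [574.   88.7 119.9] grip 0.4 F [-0.71  1.17 -0.12] j [ 0.03  0.54  1.51 -0.01  1.09 -1.24]
axes [[0.001, -0.954, 0.3], [-0.009, 0.3, 0.954], [-1.0, -0.003, -0.009]]
tool shift m [ 0.0439 -0.0047  0.0117]
```

Call:
send_rows(
  commands=[
    [[0.012,-0.002,0.006,0,0],[0.012,-0.002,0.005,0,0],[0.012,0,0,0,0],[0.006,0,0,0,0],[0,0,0,0,0],[0,0,0,0,0]],
  ],
)

```text
time: 2.27
tool_pos: [581.1, 98.6, 73.3]
tcp_rot: [-3.068, 1.561, -1.8]
contact_force: [0.3, 0.2, 0.5]
grip_width: 0.5
```

```bash
python3 -c "
from h import *
delta((582,98,76))
from plant import optics
import cv2
o=[cv2.convertScaleAbs(optics.capture(n)['color'],alpha=1.3) for n in('top','scene')]
o=[o[0][130:290,160:320],o[1][100:260,200:360]]
cv2.imwrite('pics/p1.png',cv2.resize(np.hstack(o),(800,400)))
"
```

```text
t 2.2667 tcp [581.1  98.6  73.3] grip 0.5 F [0.3  0.24 0.45] j [ 0.04  0.61  1.53 -0.01  1.   -1.22]
axes [[-0.002, -0.954, 0.299], [-0.009, 0.299, 0.954], [-1.0, -0.001, -0.01]]
tool shift m [-0.0027 -0.001  -0.0003]
```

View pics/p1.png

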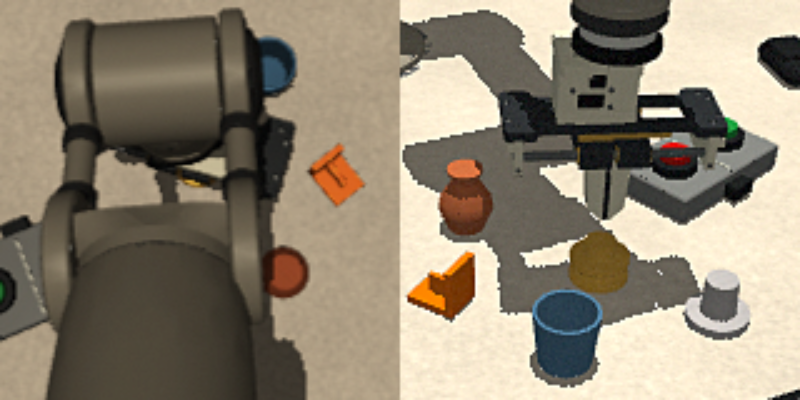

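The shut fingertips at about (605,215) are right above the pulley (600,262) and clear of the vase, cup and bracket. Holding now.

Call:
send_rows(
  commands=[
    [[0,0,0,0,0],[0,0,0,0,0],[0,0,0,0,0],[0,0,0,0,0],[0,0,0,0,0],[0,0,0,0,0],[0,0,0,0,0],[0,0,0,0,0],[0,0,0,0,0],[0,0,0,0,0]],
  ],
)

```text
time: 3.2
tool_pos: [583.0, 98.6, 77.3]
tcp_rot: [-2.354, 1.561, -1.087]
contact_force: [-0.6, -0.4, 0.1]
grip_width: 0.3
```

Call:
send_rows(
  commands=[
    [[0,0,0,0,0],[0,0,0,0,0],[0,0,0,0,0],[0,0,0,0,0],[0,0,0,0,0],[0,0,0,0,0],[0,0,0,0,0],[0,0,0,0,0],[0,0,0,0,0],[0,0,0,0,0]],
  ],
)

```text
time: 4.03
tool_pos: [582.9, 98.6, 77.0]
tcp_rot: [-2.399, 1.561, -1.132]
contact_force: [-0.8, -0.1, -0.1]
grip_width: 0.6
```

Call:
send_rows(
  commands=[
    [[0,0,0,0,0],[0,0,0,0,0],[0,0,0,0,0],[0,0,0,0,0],[0,0,0,0,0],[0,0,0,0,0],[0,0,0,0,0],[0,0,0,0,0],[0,0,0,0,0],[0,0,0,0,0]],
  ],
)

```text
time: 4.87
tool_pos: [582.9, 98.6, 77.0]
tcp_rot: [-2.399, 1.561, -1.131]
contact_force: [-0.4, 0.2, 0.7]
grip_width: 0.3
```

Call:
send_rows(
  commands=[
    [[0,0,0,0,0],[0,0,0,0,0],[0,0,0,0,0],[0,0,0,0,0],[0,0,0,0,0],[-0.01,0,0,0,0],[-0.025,0,0,0,0],[-0.025,0,0,0,0],[-0.025,0,0,0,0],[-0.025,0,0,0,0]],
  ],
)

```text
time: 5.7
tool_pos: [578.8, 99.4, 187.1]
tcp_rot: [2.679, 1.557, -2.337]
contact_force: [0.8, -0.1, 0.2]
grip_width: 0.5
```

Call:
send_rows(
  commands=[
    [[-0.02,0,0,7,0],[-0.01,0,0,7,0],[0,0,0,7,0],[0,0,0,7,0],[0,0,0,7,0],[0,0,0,7,0],[0,0,0,7,0],[0,0,0,7,0],[0,0,0,7,0],[0,0,0,7,0]],
  ],
)

```text
time: 6.53
tool_pos: [581.8, 100.1, 237.3]
tcp_rot: [-0.599, 1.555, -0.581]
contact_force: [0.1, -0.8, 1.2]
grip_width: 0.0
```

```bash
python3 -c "
from h import *
delta((450.5,-264.5,90))"
```

```text
t 6.5333 tcp [581.8 100.1 237.3] grip 0.0 F [ 0.11 -0.79  1.19] j [ 0.05  0.45  1.33 -0.01  1.35  0.03]
axes [[0.013, -0.018, 1.0], [-0.009, 1.0, 0.018], [-1.0, -0.009, 0.013]]
tool shift m [ 0.1487 -0.3609 -0.1396]
```

Call:
send_rows(
  commands=[
    [[0,-0.015,-0.006,0,0],[0,-0.033,-0.013,0,0],[0,-0.035,-0.0135,0,0],[0,-0.035,-0.0135,0,0],[0,-0.035,-0.0135,0,0],[0,-0.035,-0.0135,0,0],[0,-0.035,-0.0135,0,0],[0,-0.035,-0.0135,0,0],[0,-0.035,-0.0135,0,0],[0,-0.03,-0.012,0,0]],
  ],
)

```text
time: 7.37
tool_pos: [456.6, -230.6, 246.2]
tcp_rot: [-0.404, 1.546, -0.382]
contact_force: [0.7, 0.1, -0.3]
grip_width: 0.2
```

```bash
python3 -c "
from h import *
delta((450.5,-264.5,90))"
```

```text
t 7.3667 tcp [ 456.6 -230.6  246.2] grip 0.2 F [ 0.71  0.06 -0.31] j [-0.62  0.29  1.55  0.01  1.28 -0.65]
axes [[0.023, -0.022, 0.999], [-0.009, 1.0, 0.022], [-1.0, -0.01, 0.023]]
tool shift m [ 0.1563 -0.0322 -0.0105]
```

Call:
send_rows(
  commands=[
    [[0.01,-0.015,-0.003,0,0],[0.02,-0.005,-0.002,0,0],[0.02,0,0,0,0],[0.02,0,0,0,0],[0.02,0,0,0,0],[0.02,0,0,0,0],[0.01,0,0,0,0],[0,0,0,0,0],[0,0,0,0,0],[0,0,0,0,0]],
  ],
)

```text
time: 8.2
tool_pos: [453.0, -264.1, 131.7]
tcp_rot: [-0.561, 1.532, -0.552]
contact_force: [0.6, 0.9, -0.1]
grip_width: 0.3
```

```bash
python3 -c "
from h import *
delta((450.5,-264.5,88))"
```

```text
t 8.2 tcp [ 453.  -264.1  131.7] grip 0.3 F [ 0.61  0.88 -0.12] j [-0.68  0.42  1.7   0.01  0.99 -0.69]
axes [[0.033, -0.01, 0.999], [-0.021, 1.0, 0.01], [-0.999, -0.021, 0.033]]
tool shift m [ 0.0436  0.0006 -0.0039]
```

Call:
send_rows(
  commands=[
    [[0.012,0,-0.002,0,0],[0.012,0,-0.002,0,0],[0.012,0,0,0,0],[0.005,0,0,0,0],[0,0,0,0,0],[0,0,0,0,0],[0,0,0,0,0]],
  ],
)

```text
time: 8.78
tool_pos: [454.8, -268.0, 98.3]
tcp_rot: [-0.597, 1.516, -0.586]
contact_force: [-0.3, -0.4, 0.4]
grip_width: 0.9
```

```bash
python3 -c "
from h import *
delta((450.5,-264.5,88))
from plant import optics
import cv2
o=[cv2.convertScaleAbs(optics.capture(n)['color'],alpha=1.3) for n in('top','scene')]
o=[o[0][150:330,290:490],o[1][100:280,0:200]]
cv2.imwrite('pics/p2.png',cv2.resize(np.hstack(o),(800,360)))
"
```

```text
t 8.7833 tcp [ 454.8 -268.    98.3] grip 0.9 F [-0.27 -0.43  0.37] j [-0.68  0.46  1.74  0.01  0.89 -0.7 ]
axes [[0.045, -0.01, 0.999], [-0.03, 0.999, 0.012], [-0.999, -0.031, 0.045]]
tool shift m [ 0.01    0.0039 -0.0047]
```

View pics/p2.png

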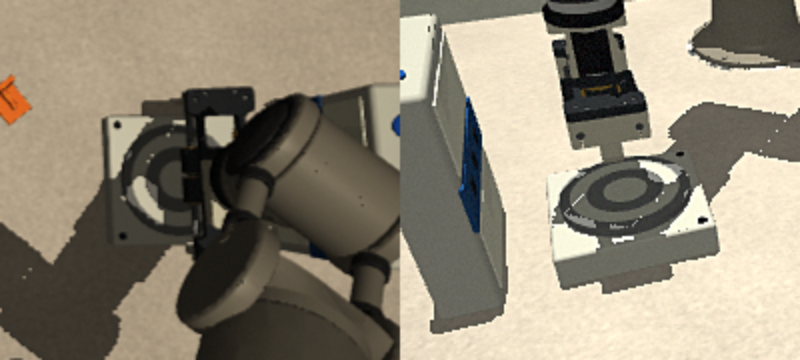

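Fingertips are over the middle of the turntable at about (615,155), clear of the light box. I'll correct 4–5 mm in position, lower by 8 mm, and hold.

Call:
send_rows(
  commands=[
    [[0.005,0.002,-0.003,0,0],[0.004,0.002,-0.002,0,0],[0,0,0,0,0],[0,0,0,0,0],[0,0,0,0,0],[0,0,0,0,0],[0,0,0,0,0],[0,0,0,0,0],[0,0,0,0,0],[0,0,0,0,0]],
  ],
)

```text
time: 9.72
tool_pos: [450.1, -264.3, 89.1]
tcp_rot: [-0.601, 1.514, -0.59]
contact_force: [0.4, 0.5, -1.2]
grip_width: 0.4
```

Call:
send_rows(
  commands=[
    [[0,0,0,0,0],[0,0,0,0,0],[0,0,0,0,0],[0,0,0,0,0],[0,0,0,0,0],[0,0,0,0,0],[0,0,0,0,0],[0,0,0,0,0],[0,0,0,0,0],[0,0,0,0,0]],
  ],
)

```text
time: 10.55
tool_pos: [450.2, -264.4, 89.2]
tcp_rot: [-0.601, 1.514, -0.59]
contact_force: [-0.0, 0.6, -0.2]
grip_width: 0.3
```

Call:
send_rows(
  commands=[
    [[0,0,0,0,0],[0,0,0,0,0],[0,0,0,0,0],[0,0,0,0,0],[0,0,0,0,0],[0,0,0,0,0],[0,0,0,0,0],[0,0,0,0,0],[0,0,0,0,0],[0,0,0,0,0]],
  ],
)

```text
time: 11.38
tool_pos: [450.2, -264.3, 89.2]
tcp_rot: [-0.601, 1.514, -0.59]
contact_force: [-0.2, -0.6, 0.2]
grip_width: 0.7
```

Call:
send_rows(
  commands=[
    [[0,0,0,0,0],[0,0,0,0,0],[0,0,0,0,0],[0,0,0,0,0],[0,0,0,0,0],[0,0,0,0,0],[0,0,0,0,0],[0,0,0,0,0],[0,0,0,0,0],[0,0,0,0,0]],
  ],
)

```text
time: 12.22
tool_pos: [450.2, -264.4, 89.2]
tcp_rot: [-0.601, 1.514, -0.59]
contact_force: [-0.2, 0.6, 0.1]
grip_width: 0.7
```

Call:
send_rows(
  commands=[
    [[-0.01,0,0,0,0],[-0.025,0,0,0,0],[-0.03,0,0,0,0],[-0.03,0,0,0,0],[-0.01,0.015,0,0,0],[0,0.03,0,0,0],[0,0.038,0,0,0],[0,0.038,0,0,0],[0,0.038,0,0,0],[0,0.038,0,0,0]],
  ],
)

```text
time: 13.05
tool_pos: [444.2, -64.4, 199.8]
tcp_rot: [-0.591, 1.504, -0.591]
contact_force: [1.3, -0.2, 0.1]
grip_width: 0.7
```

```bash
python3 -c "
from h import *
delta((443.5,317.5,180))"
```

```text
t 13.05 tcp [444.2 -64.4 199.8] grip 0.7 F [ 1.28 -0.16  0.06] j [-0.3   0.2   1.81 -0.02  1.07 -0.29]
axes [[0.055, 0.002, 0.998], [-0.037, 0.999, 0.0], [-0.998, -0.037, 0.055]]
tool shift m [ 0.0056  0.3824 -0.0017]
```

Call:
send_rows(
  commands=[
    [[0,0.036,0,0,0],[0,0.036,0,0,0],[0,0.036,0,0,0],[0,0.036,0,0,0],[0,0.036,0,0,0],[0,0.036,0,0,0],[0,0.036,0,0,0],[0,0.036,0,0,0],[0,0.03,0,0,0],[0,0.02,0,0,0]],
  ],
)

```text
time: 13.88
tool_pos: [441.3, 293.5, 196.8]
tcp_rot: [-0.476, 1.495, -0.476]
contact_force: [-0.9, -0.5, -0.3]
grip_width: 0.6
```

```bash
python3 -c "
from h import *
delta((443.5,317.5,100))"
```

```text
t 13.8833 tcp [441.3 293.5 196.8] grip 0.6 F [-0.87 -0.5  -0.32] j [ 0.48  0.36  1.59 -0.07  1.15  0.51]
axes [[0.068, 0.001, 0.998], [-0.035, 0.999, 0.001], [-0.997, -0.035, 0.068]]
tool shift m [ 0.0958  0.0274 -0.0043]
```

Call:
send_rows(
  commands=[
    [[0,0.008,0,0,0],[0,0.003,0,0,0],[0.01,0,0,0,0],[0.02,0,-0.002,0,0],[0.02,0,-0.002,0,0],[0.02,0,0,0,0],[0.01,0,0,0,0],[0,0,0,0,0],[0,0,0,0,0],[0,0,0,0,0]],
  ],
)

```text
time: 14.72
tool_pos: [443.3, 296.8, 114.2]
tcp_rot: [-0.479, 1.493, -0.481]
contact_force: [-0.0, 0.5, 0.6]
grip_width: -0.0
```

```bash
python3 -c "
from h import *
delta((443.5,317.5,70))
from plant import optics
import cv2
o=[cv2.convertScaleAbs(optics.capture(n)['color'],alpha=1.3) for n in('top','scene')]
o=[o[0][170:310,90:250],o[1][80:220,250:410]]
cv2.imwrite('pics/p3.png',cv2.resize(np.hstack(o),(800,350)))
"
```

```text
t 14.7167 tcp [443.3 296.8 114.2] grip -0.0 F [-0.03  0.51  0.6 ] j [ 0.48  0.46  1.69 -0.08  0.95  0.53]
axes [[0.069, 0.004, 0.998], [-0.036, 0.999, -0.001], [-0.997, -0.036, 0.069]]
tool shift m [ 0.0433  0.0223 -0.0029]
```

View pics/p3.png

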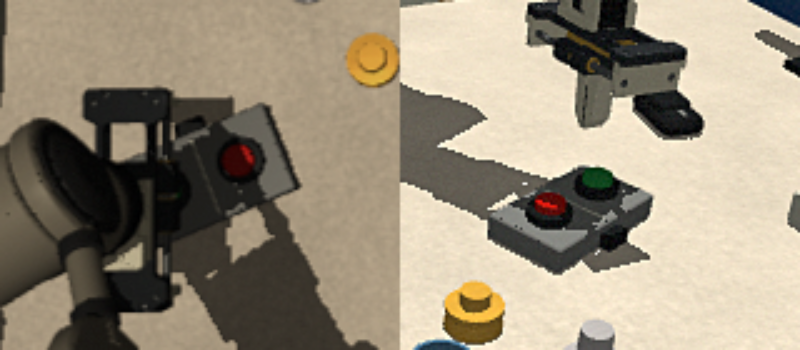

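The tips at about (592,125) are above the pod near green (597,180) but still 22 mm short in y. I'll shift first, then go down.

Call:
send_rows(
  commands=[
    [[0,0.01,-0.001,0,0],[0,0.01,-0.001,0,0],[0,0.003,0,0,0],[0,0,0,0,0],[0,0,0,0,0],[0,0,0,0,0]],
  ],
)

```text
time: 15.32
tool_pos: [442.6, 324.6, 116.6]
tcp_rot: [-0.399, 1.488, -0.4]
contact_force: [0.6, -0.4, -0.2]
grip_width: 0.4
```

Call:
send_rows(
  commands=[
    [[0.01,0,-0.001,0,0],[0.01,0,-0.001,0,0],[0.01,0,0,0,0],[0.01,0,0,0,0],[0,0,0,0,0],[0,0,0,0,0],[0,0,0,0,0]],
  ],
)

```text
time: 15.9
tool_pos: [442.2, 321.7, 70.7]
tcp_rot: [-0.441, 1.491, -0.442]
contact_force: [0.1, 0.3, -0.2]
grip_width: 0.7
```

```bash
python3 -c "
from h import *
delta((443.5,317.5,60))
from plant import optics
import cv2
o=[cv2.convertScaleAbs(optics.capture(n)['color'],alpha=1.3) for n in('top','scene')]
o=[o[0][170:310,90:250],o[1][80:220,250:410]]
cv2.imwrite('pics/p4.png',cv2.resize(np.hstack(o),(800,350)))
"
```

```text
t 15.9 tcp [442.2 321.7  70.7] grip 0.7 F [ 0.1   0.27 -0.15] j [ 0.53  0.54  1.7  -0.09  0.86  0.58]
axes [[0.072, 0.002, 0.997], [-0.034, 0.999, 0.0], [-0.997, -0.034, 0.072]]
tool shift m [ 0.0109 -0.0038  0.0005]
```

View pics/p4.png

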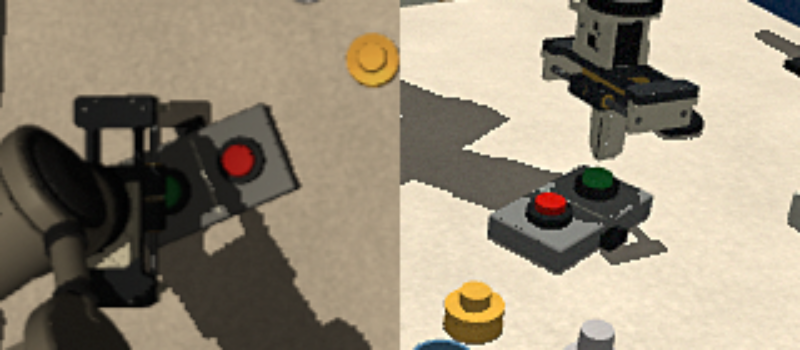

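The tips (605,150) are now about 20 mm above the green cap (598,180). Next is the gentle press.

Call:
send_rows(
  commands=[
    [[0.006,-0.003,0,0,0],[0.006,0,0,0,0],[0.004,0,0,0,0],[0,0,0,0,0],[0,0,0,0,0]],
  ],
)

```text
time: 16.42
tool_pos: [444.6, 318.4, 55.0]
tcp_rot: [-0.4, 1.488, -0.401]
contact_force: [0.0, 0.3, -0.2]
grip_width: 0.8
```

Call:
send_rows(
  commands=[
    [[0.004,0,0,0,0],[0.004,0,0,0,0]],
  ],
)

```text
time: 16.58
tool_pos: [445.5, 318.5, 47.5]
tcp_rot: [-0.385, 1.488, -0.386]
contact_force: [-2.7, 0.0, 5.0]
grip_width: 0.7
```

Call:
send_rows(
  commands=[
    [[0.003,0,0,0,0],[0.003,0,0,0,0]],
  ],
)

```text
time: 16.75
tool_pos: [445.9, 318.7, 45.4]
tcp_rot: [-0.373, 1.487, -0.374]
contact_force: [-15.9, -6.4, 47.6]
grip_width: 0.6
```

Call:
send_rows(
  commands=[
    [[0.003,0,0,0,0]],
  ],
)

```text
time: 16.83
tool_pos: [445.8, 318.7, 45.7]
tcp_rot: [-0.368, 1.486, -0.369]
contact_force: [-13.3, -5.9, 34.3]
grip_width: 0.7
```

Force rose from 5 N to about 40 N while z stopped near 45.5, so the button is bottomed out. Releasing.

```bash
python3 -c "
from h import *
delta((443.5,317.5,60))
from plant import optics
import cv2
o=[cv2.convertScaleAbs(optics.capture(n)['color'],alpha=1.3) for n in('top','scene')]
cv2.imwrite('pics/p5.png',cv2.resize(o[1][110:210,280:380],(600,600),interpolation=2))
"
```

```text
t 16.8333 tcp [445.8 318.7  45.7] grip 0.7 F [-13.28  -5.91  34.31] j [ 0.52  0.57  1.72 -0.09  0.8   0.58]
axes [[0.079, 0.002, 0.997], [-0.031, 1.0, 0.0], [-0.996, -0.031, 0.079]]
tool shift m [-0.0144 -0.0016 -0.0011]
```

View pics/p5.png

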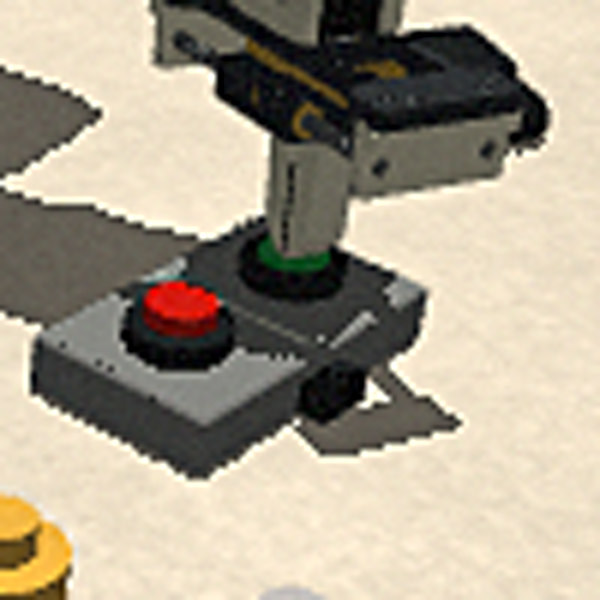

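Call:
send_rows(
  commands=[
    [[-0.005,0,0,0,0],[-0.01,0,0,0,0],[-0.02,0,0,0,0],[-0.02,0,0,0,0],[-0.02,0,0,0,0],[-0.02,0,0,0,0],[-0.01,0,0,0,0],[0,0,0,0,0],[0,0,0,0,0],[0,0,0,0,0]],
  ],
)

```text
time: 17.77
tool_pos: [437.1, 322.2, 156.7]
tcp_rot: [-0.344, 1.484, -0.344]
contact_force: [0.3, 0.2, 0.1]
grip_width: 0.4
```

```bash
python3 -c "
from h import *
delta((443.5,317.5,60))
from plant import optics
import cv2
o=cv2.convertScaleAbs(optics.capture('scene')['color'],alpha=1.3)
cv2.imwrite('pics/p6.png',cv2.resize(o[60:300,30:380],(800,549)))
"
```

```text
t 17.7667 tcp [437.1 322.2 156.7] grip 0.4 F [0.3  0.18 0.14] j [ 0.53  0.42  1.62 -0.08  1.05  0.57]
axes [[0.082, 0.002, 0.997], [-0.029, 1.0, 0.001], [-0.996, -0.029, 0.082]]
tool shift m [ 0.097  -0.0018 -0.0016]
```

View pics/p6.png

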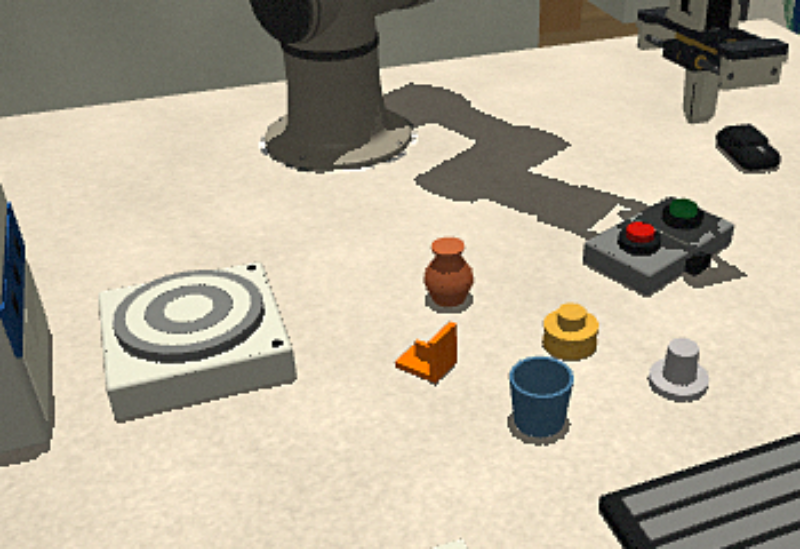

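While pressed, the tips sat in the middle of the green cap and the red cap was free. Now green has sprung back at about (683,210), all the objects are where they were, and the fingers are clear of everything.

```bash
python3 -c "
from plant import close_job
print(close_job())"
```

```text
the job is handed in; nothing more can be done
None
```

The job is done in the order asked and handed in at about 18 s; no verdict is reported.

- **Pulley:** I held the shut fingertips about 35 mm above the brass pulley for over 2.5 s. The tips settled about 3 mm upward early in the hold, then stayed still.
- **Turntable:** I held them about 36 mm above the middle of the empty right-hand turntable for over 2.5 s. The position did not move by more than about 0.1 mm between readings.
- **Green button:** I pressed it until it bottomed out. The height stopped near 45.5 mm and the force on the tool peaked at about 50 N in the readings, well above the 5 N needed and under the 120 N wrist limit. I then let it go and backed off.

**Last checks:** the final picture shows the green cap back out, and the red button, the objects and the scan unit looking unmoved. The fingers were in the air with about 0 N on the tool.

Two things did not come out exactly:
- **Tool tilt:** the tool drifted about 5° off vertical during the moves, which the move rows cannot correct.
- **Camera agreement:** the two camera views disagreed by up to about 5 mm on the pulley and button positions, so I used values between them.

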